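# Find and tag the tired bracket arm

### The job

One of the three sprung bracket arms on the board has gone soft. Working from the robot's left to its right, press each arm straight down with the closed fingertips on its blue mid-span pad with about 8 N, hold that for about a second, and never load an arm with more than 15 N. Then fit the red collar over the post of the arm that gave most, fully down on its block, confirm by pressing that arm once more in the same way, and finish clear of everything; leave the other loose things on the bench alone.

Things in the scene. Friction and masses are not known exactly. Their poses are not given: they have to be found in the camera images.
- board: Wooden board, 210 (x) x 320 (y) x 15 mm, fixed to the bench; it carries the three check blocks, 100 mm apart in its y direction. Origin: centre of its underside; +y points to the robot's left, +x away from the robot.
- block_a: One of three like check blocks fixed on the board (their order varies). Foot plate 165 x 56 x 8 mm; at its far end a clamp tower 40 x 50 mm, its flat top 58 mm above the origin. On the tower an upright steel post, 12 mm diameter, 24 mm tall (tip 82 mm above the origin, last 4 mm tapered), for a collar. Origin: on the post's axis, at the block's underside (15 mm above the bench); z up, x away from the robot.
- block_b: One of three like check blocks fixed on the board (their order varies). Foot plate 165 x 56 x 8 mm; at its far end a clamp tower 40 x 50 mm, its flat top 58 mm above the origin. On the tower an upright steel post, 12 mm diameter, 24 mm tall (tip 82 mm above the origin, last 4 mm tapered), for a collar. Origin: on the post's axis, at the block's underside (15 mm above the bench); z up, x away from the robot.
- block_c: One of three like check blocks fixed on the board (their order varies). Foot plate 165 x 56 x 8 mm; at its far end a clamp tower 40 x 50 mm, its flat top 58 mm above the origin. On the tower an upright steel post, 12 mm diameter, 24 mm tall (tip 82 mm above the origin, last 4 mm tapered), for a collar. Origin: on the post's axis, at the block's underside (15 mm above the bench); z up, x away from the robot.
- leaf_a: Springy steel bracket arm of block_a: 110 x 24 x 3 mm, held in the tower at its far end, free tip towards the robot. Origin: its root on the tower face, 20 mm to -x of the post's axis, 44.5 mm above the block's underside; it runs along its own -x. It tilts down about its root under load (at most 0.3 rad). Sound arms give about 0.45 mm per N at mid-span, the tired one about 1.25 mm per N.
- leaf_b: Springy steel bracket arm of block_b: 110 x 24 x 3 mm, held in the tower at its far end, free tip towards the robot. Origin: its root on the tower face, 20 mm to -x of the post's axis, 44.5 mm above the block's underside; it runs along its own -x. It tilts down about its root under load (at most 0.3 rad). Sound arms give about 0.45 mm per N at mid-span, the tired one about 1.25 mm per N.
- leaf_c: Springy steel bracket arm of block_c: 110 x 24 x 3 mm, held in the tower at its far end, free tip towards the robot. Origin: its root on the tower face, 20 mm to -x of the post's axis, 44.5 mm above the block's underside; it runs along its own -x. It tilts down about its root under load (at most 0.3 rad). Sound arms give about 0.45 mm per N at mid-span, the tired one about 1.25 mm per N.
- pad_a: Blue press pad across arm leaf_a at mid-span, 55 mm from its root: a rounded bar 14 mm in x, 32 mm in y, its top 10 mm above the arm; it can rock a little about its own length. Origin: the bar's axis, at its middle, 7 mm below the pad's top. Unloaded, the origin is 49 mm above the block's underside and the pad's top 56 mm (71 mm above the bench).
- pad_b: Blue press pad across arm leaf_b at mid-span, 55 mm from its root: a rounded bar 14 mm in x, 32 mm in y, its top 10 mm above the arm; it can rock a little about its own length. Origin: the bar's axis, at its middle, 7 mm below the pad's top. Unloaded, the origin is 49 mm above the block's underside and the pad's top 56 mm (71 mm above the bench).
- pad_c: Blue press pad across arm leaf_c at mid-span, 55 mm from its root: a rounded bar 14 mm in x, 32 mm in y, its top 10 mm above the arm; it can rock a little about its own length. Origin: the bar's axis, at its middle, 7 mm below the pad's top. Unloaded, the origin is 49 mm above the block's underside and the pad's top 56 mm (71 mm above the bench).
- tag: The red plastic collar: upright tube, outer diameter 30 mm, hole 16.4 mm through, 30 mm tall, about 35 g, standing on the bench. Origin: centre of its underside; z along its axis.
- spare_collar: Green plastic collar of the same sizes as the red one, standing on the bench; not needed. Origin: centre of its underside.
- nut: Small brass nut, 20 mm across, 9 mm high, lying on the board between two blocks; to be left alone. Origin: centre of its underside.
- screwdriver: Screwdriver lying on the bench to the far left; to be left alone. Origin: about the middle of the tool, on its underside.
- flux: Small white bottle with a yellow cap, 40 mm diameter, 85 mm tall; to be left alone. Origin: centre of its underside.
- circuit_board: Green circuit board, 70 x 50 mm, about 12 mm high, flat on the bench; to be left alone. Origin: centre of its underside.
- mug: White mug, 80 mm diameter, 90 mm tall; to be left alone. Origin: centre of its underside.
Not all that is in view belongs to the job. Leave any grey or purple look-alike of the tag alone.

How it is judged (in metres and radians):
On the way, in this order (a step that is already met when the one before it is completed fails the run):
1. the left arm's pad is held pressed by the fingers at 6 to 10 N for 0.6 s (((contact force between the fingers and pad_a between 6 and 10 N and y of block_a in the frame of board above 0.05 m) or (contact force between the fingers and pad_b between 6 and 10 N and y of block_b in the frame of board above 0.05 m) or (contact force between the fingers and pad_c between 6 and 10 N and y of block_c in the frame of board above 0.05 m))), for 0.6 s.
2. then the middle arm's pad is held pressed at 6 to 10 N for 0.6 s (((contact force between the fingers and pad_a between 6 and 10 N and y of block_a in the frame of board between -0.05 and 0.05 m) or (contact force between the fingers and pad_b between 6 and 10 N and y of block_b in the frame of board between -0.05 and 0.05 m) or (contact force between the fingers and pad_c between 6 and 10 N and y of block_c in the frame of board between -0.05 and 0.05 m))), for 0.6 s.
3. then the right arm's pad is held pressed at 6 to 10 N for 0.6 s (((contact force between the fingers and pad_a between 6 and 10 N and y of block_a in the frame of board below -0.05 m) or (contact force between the fingers and pad_b between 6 and 10 N and y of block_b in the frame of board below -0.05 m) or (contact force between the fingers and pad_c between 6 and 10 N and y of block_c in the frame of board below -0.05 m))), for 0.6 s.
4. then the red collar is seated over the post of one arm (((horizontal distance between tag and block_a below 0.008 m and z of tag in the frame of block_a between 0.054 and 0.062 m and angle between tag's own z axis and vertical below 0.1 rad) or (horizontal distance between tag and block_b below 0.008 m and z of tag in the frame of block_b between 0.054 and 0.062 m and angle between tag's own z axis and vertical below 0.1 rad) or (horizontal distance between tag and block_c below 0.008 m and z of tag in the frame of block_c between 0.054 and 0.062 m and angle between tag's own z axis and vertical below 0.1 rad))), for 0.2 s.
5. then that arm's pad is held pressed at 6 to 10 N for 0.6 s and gives more than 6 mm, as only the soft arm does (((horizontal distance between tag and block_a below 0.008 m and z of tag in the frame of block_a between 0.054 and 0.062 m and angle between tag's own z axis and vertical below 0.1 rad and contact force between the fingers and pad_a between 6 and 10 N and z of pad_a in the frame of block_a below 0.043 m) or (horizontal distance between tag and block_b below 0.008 m and z of tag in the frame of block_b between 0.054 and 0.062 m and angle between tag's own z axis and vertical below 0.1 rad and contact force between the fingers and pad_b between 6 and 10 N and z of pad_b in the frame of block_b below 0.043 m) or (horizontal distance between tag and block_c below 0.008 m and z of tag in the frame of block_c between 0.054 and 0.062 m and angle between tag's own z axis and vertical below 0.1 rad and contact force between the fingers and pad_c between 6 and 10 N and z of pad_c in the frame of block_c below 0.043 m))), for 0.6 s.
At the end, for the whole second after the job is handed in: The red collar is over the post of the softest arm, the one confirmed by the last press: its axis within 8 mm of the post's, its underside within 4 mm of the tower's top, upright within 0.1 rad, at rest and let go; the arms are free (((horizontal distance between tag and block_a below 0.008 m and z of tag in the frame of block_a between 0.054 and 0.062 m and angle between tag's own z axis and vertical below 0.1 rad) or (horizontal distance between tag and block_b below 0.008 m and z of tag in the frame of block_b between 0.054 and 0.062 m and angle between tag's own z axis and vertical below 0.1 rad) or (horizontal distance between tag and block_c below 0.008 m and z of tag in the frame of block_c between 0.054 and 0.062 m and angle between tag's own z axis and vertical below 0.1 rad)) and linear speed of tag below 0.02 m/s); the robot touches nothing.
It fails at once if an arm is loaded with more than 15 N (contact force between anything else and leaf_a above 15 N or contact force between anything else and leaf_b above 15 N or contact force between anything else and leaf_c above 15 N).
It fails at once if another loose thing is moved by more than 20 mm (distance of any of spare_collar, nut, screwdriver, flux, circuit_board, mug from where it was at the start of the episode above 0.02 m).
It also fails if it takes over 72 s, if anything falls off the work surface, if the arm or the gripper's body presses on something with over 40 N, if the wrist force passes 120 N, or if a joint passes its speed limit or range.

### The arm

A 6-joint arm with a two-finger parallel gripper is mounted at the origin on the work surface. World frame = base frame: x ahead of the robot, y to its left, z up, the work surface at z = 0. Lengths are in mm, angles in rad, forces in N, time in s.
With the tool pointing down it reaches from about 275 to 1000 mm from the base axis. Payload 8.4 kg.
Tool frame: the origin (TCP) lies on the centre line of the jaws, within the pads' length; the fingertips stand 22 mm ahead of it and the grasp point (between the pads) lies 3 mm ahead of it; z points along the fingers, y is the direction in which the jaws open and shut (so a half turn about z gives the same grasp; the last joint's range is limited). The gripper opens to 85 mm and grips with 20 to 120 N. Pads are 22 mm wide; open, the fingers measure 114 mm over their backs; the gripper's body (76 mm by 85 mm) begins 54 mm behind the grasp point. The pads swing forward as they close: fully open they stand 13 mm farther back than shut.
Start: joints at [1.321, 0.353, 1.633, -0, 1.155, -0.002], TCP at [153.293, 605.912, 253.281] pointing down, gripper open.
Joint ranges: [-2.63, 2.63], [-0.92, 2.1], [0.06, 2.66], [-1.3, 4.44], [0, 2.69], [-3.02, 3.02]. Speed limits (rad/s): [2.22, 2.22, 2.79, 3.14, 3.14, 3.14].

### API

Orientations are given as [roll, pitch, yaw] about the fixed x, y, z axes, in that order (R = Rz(yaw) Ry(pitch) Rx(roll)).
In Python, from rig import r gives the robot as it stands.
- The arm moves only by the tool carry_out, never from a script. Its argument "rows" is text: rows parted by semicolons, each of 5 numbers parted by spaces: the opening, from 0 (shut) to 1 (fully open), then the shift along the tool's x, y, z in units of 30 mm (1.0 is 30 mm), then the turn about the tool's z in units of 8 degrees (1.0 is 8 degrees). A call has 1 to 12 rows; each row shifts and turns the commanded pose from where the row before left it, along the tool's axes as they then stand; what a row does not reach is not made up. A row lasts 1/8 s, in which the tool goes at most 62.5 mm and 10.7 degrees, less where a joint would pass 70% of its speed; a pose out of reach is approached as far as the arm can. A call is refused whole if a number of a shift passes 1 or a number of a turn 1, either way. A call with a gripper value outside its range is refused whole. The fingers move at their own pace and stop on an object; "newtons" is the grip in N (left out, the last holds). Time passes only in rows, so rows that do not move let the fingers close. It gives the time, the measured TCP pose, the force and the opening at its end, in the units of the state.
- r.sense(): the state, without advancing time (a new reading comes with each control period).
- r.grab_frame(name): name is "scene" or "top" or "wrist"; returns the picture (400x640x3 uint8, blue, green, red); there is no depth.
- r.get_calibration(name): a dict with "intrinsics" (3x3 intrinsics, pixels), "k1" (the pictures are not rectified: a ray, as slopes to the right and down, at radius r is drawn at 1 + k1 r^2 times it, then the intrinsics apply), "position" and "rotation" of the camera in the world. Camera axes: x right, y up, looking along -z (the intrinsics and any distortion apply to the point x, -y, -z); pixel columns grow to the right and rows downward; lengths in mm; the calibration is good to about 2 mm. A picture is of the moment at which its call begins: read the wrist's pose just before it. get_calibration takes no time and is no camera call; for the wrist camera it gives the pose at the moment of the call.
- r.sign_off(): hands the job in, once; it reports no verdict.
The state is a dict: "clock": time; "qpos": joint angles; "qvel": joint speeds; "joint_efforts": joint torques, N m; "eef_pos": TCP position; "tcp_rot": TCP orientation; "contact_force": force on the tool from outside, world axes, zero at the start; "wrist_torque": the same for the moment, N m; "opening": opening from 0.0 (shut) to 1.0 (fully open).
Only numpy, scipy, OpenCV 4.12 (cv2) and the standard library are available. Lean on these libraries where they do the work, as an engineer would, in place of code of your own. Each camera call takes 0.05 s, during which the arm holds its last target.

## Working session

There is one attempt and no reset: what is moved stays moved. The work goes in short steps, Python scripts to look and compute and a tool call to move; the robot and the scene stay as the last step left them, time stands still between calls to the robot, and variables do not carry over. Pictures are saved under pics/ and viewed, and the job is handed in when it is done.

Besides the shell and the picture viewer there is one more tool, called after "Emit:" in YAML: its name, and indented under it one key for each argument. carry_out: Moves the arm, as the interface text tells. Its arguments: {"type":"object","properties":{"rows":{"type":"string"},"newtons":{"type":"number"}},"required":["rows"]}

```bash
mkdir -p pics; ls; python3 - <<'E'
from rig import r
import cv2
s=r.sense(); print(s)
for n in ("scene","top"):
    cv2.imwrite(f"pics/{n}0.png",r.grab_frame(n)); print(n,r.get_calibration(n))
cal=r.get_calibration("wrist");print(cal)
cv2.imwrite("pics/wrist0.png",r.grab_frame("wrist"))
E
```

```text
pics
{'clock': 0.0, 'qpos': array([ 1.32057327e+00,  3.53650614e-01,  1.63410481e+00, -1.74172802e-05,
        1.15519815e+00, -2.39987713e-03]), 'qvel': array([-1.41178134e-03, -1.26706628e-04, -1.64385745e-04,  2.40756360e-05,
        1.31003503e-03,  1.33406412e-04]), 'joint_efforts': array([-7.04733557e-04, -6.05259061e+01, -3.42047703e+01, -6.22935772e-05,
        9.67127999e-03, -1.92381543e-05]), 'eef_pos': array([153.20771225, 605.48923242, 252.57266393]), 'tcp_rot': array([-3.14023170e+00,  1.26589614e-05,  2.89377653e+00]), 'contact_force': array([-0.44420298,  0.3547267 ,  0.28955577]), 'wrist_torque': array([ 0.05227304,  0.04952038, -0.05387086]), 'opening': 1.0012024727570852}
scene {'intrinsics': array([[415.77154255,   0.        , 318.8004737 ],
       [  0.        , 415.77154255, 194.92215496],
       [  0.        ,   0.        ,   1.        ]]), 'k1': 0.008234475379540696, 'position': array([1318.00426056, -246.46505377,  789.49429524]), 'rotation': array([ 0.85727687, -0.00335432,  1.256599  ])}
top {'intrinsics': array([[397.88398307,   0.        , 317.27711032],
       [  0.        , 397.88398307, 200.13495563],
       [  0.        ,   0.        ,   1.        ]]), 'k1': -0.0046852390124100625, 'position': array([ 333.87423   ,   15.92352183, 1113.72566195]), 'rotation': array([ 0.17595448, -0.01907644, -1.58638309])}
{'intrinsics': array([[333.57137827,   0.        , 322.1038038 ],
       [  0.        , 333.57137827, 197.18601129],
       [  0.        ,   0.        ,   1.        ]]), 'k1': -0.03157433329261208, 'position': array([ 72.93907674, 625.40043532, 373.41494791]), 'rotation': array([-0.33262718,  0.00136928,  1.32222091])}
```

View pics/scene0.png

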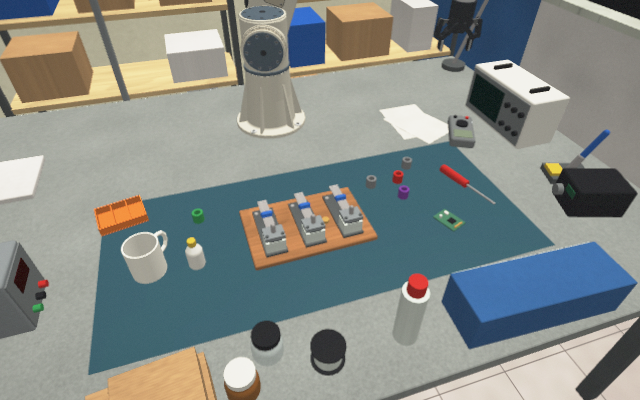

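View pics/top0.png

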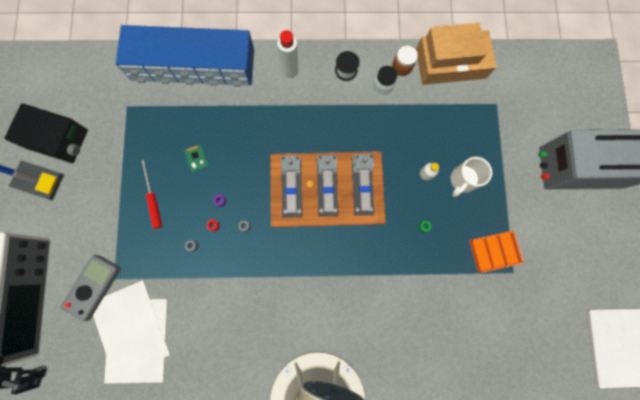

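```bash
cat > h.py <<'E'
import numpy as np, cv2
from scipy.spatial.transform import Rotation as R
from scipy.optimize import least_squares
def proj(cal,P):
    Rm=R.from_euler('xyz',cal['rotation']).as_matrix()
    c=(np.atleast_2d(P)-cal['position'])@Rm
    s=np.stack([c[:,0]/-c[:,2],-c[:,1]/-c[:,2]],1)
    s=s*(1+cal['k1']*(s**2).sum(1,keepdims=True))
    return s@cal['intrinsics'][:2,:2].T+cal['intrinsics'][:2,2]
def back(cal,uv,z):
    K=cal['intrinsics'];d=(np.array(uv,float)-K[:2,2])/[K[0,0],K[1,1]]
    s=d.copy()
    for _ in range(20): s=d/(1+cal['k1']*(s@s))
    Rm=R.from_euler('xyz',cal['rotation']).as_matrix()
    v=Rm@np.array([s[0],-s[1],-1]); p=cal['position']
    return p+v*(z-p[2])/v[2]
E
python3 - <<'E'
import cv2
t=cv2.imread('pics/top0.png')
cv2.imwrite('pics/t1.png',cv2.resize(t[140:240,262:392],None,fx=6,fy=6,interpolation=cv2.INTER_CUBIC))
cv2.imwrite('pics/t2.png',cv2.resize(t[180:260,140:260],None,fx=6,fy=6,interpolation=cv2.INTER_CUBIC))
E
```

```text
(no output)
```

View pics/t1.png

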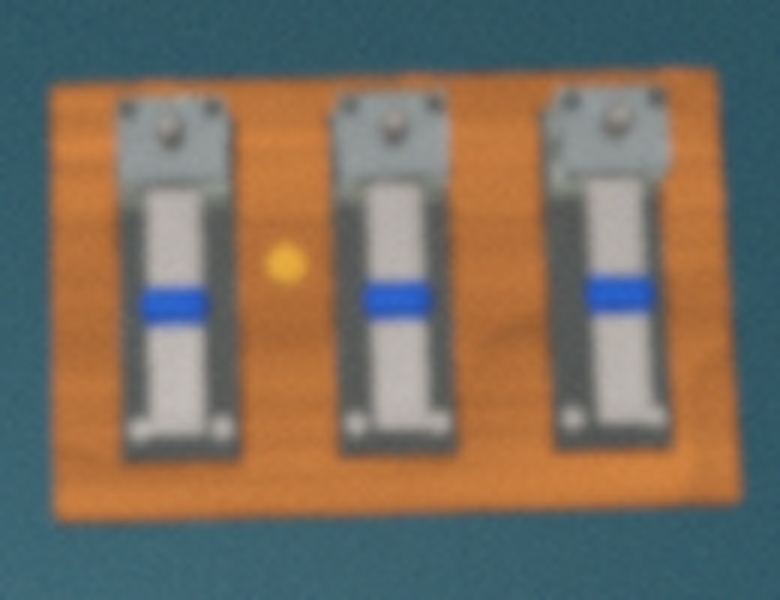

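View pics/t2.png

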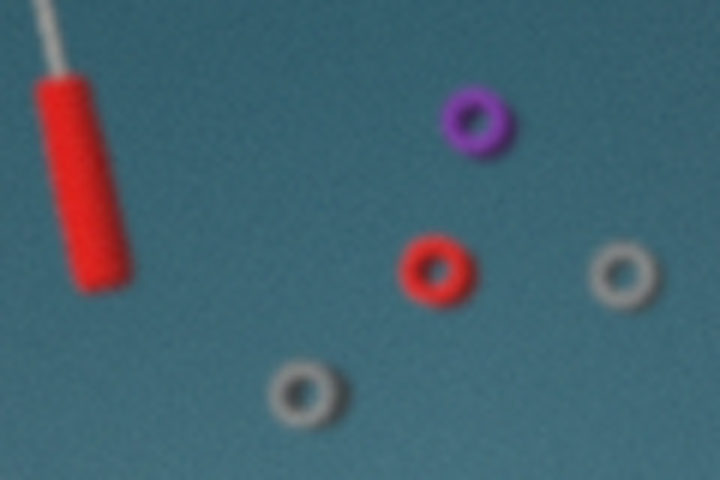

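View pics/wrist0.png

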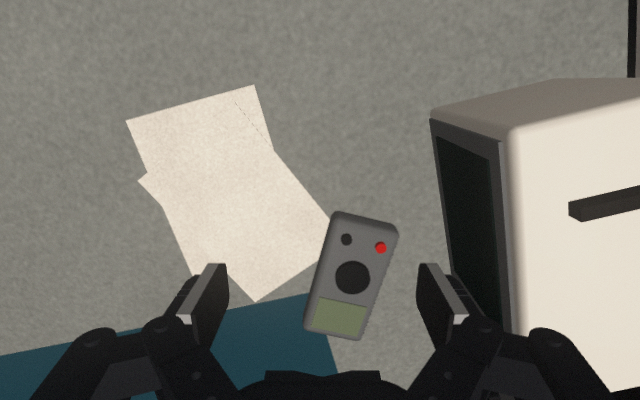

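```bash
python3 - <<'E'
from rig import r
from h import *
cal=r.get_calibration('top')
f=lambda x,y,u0,v0:(u0+(x+.5)/6-.5,v0+(y+.5)/6-.5)
for n,pts,z,o in [('pad',[(175,305),(398,299),(621,294)],70,(262,140)),('post',[(170,128),(394,122),(617,118)],97,(262,140)),('board',[(50,86),(716,70),(742,502),(55,520)],15,(262,140)),('red/pur/grey',[(437,271),(477,122),(624,275),(307,395)],30,(140,180))]:
    for p in pts: print(n,back(cal,f(*p,*o),z).round(1))
print(r.sense()['clock'])
print(R.from_euler('xyz',r.sense()['tcp_rot']).as_matrix().round(3))
E
```

```text
pad [546.4  63.6  70. ]
pad [548.  -35.8  70. ]
pad [ 549.1 -135.8   70. ]
post [620.3  64.3  97. ]
post [622.1 -34.4  97. ]
post [ 622.9 -133.    97. ]
board [664.7 125.2  15. ]
board [ 669.5 -193.5   15. ]
board [ 461.2 -196.5   15. ]
board [457.1 121.8  15. ]
red/pur/grey [461.6 279.   30. ]
red/pur/grey [530.2 262.8  30. ]
red/pur/grey [458.7 194.3  30. ]
red/pur/grey [406.4 335.5  30. ]
0.15
[[-0.969  0.245 -0.   ]
 [ 0.245  0.969 -0.001]
 [-0.    -0.001 -1.   ]]
```

Emit:
carry_out:
  rows: "1 0 0 0 -0.94; 1 0 0 0 -0.94; 0.6 -0.75 -1 0 0; 0.6 -0.75 -1 0 0; 0.6 -0.75 -1 0 0; 0.6 -0.75 -1 0 0; 0.6 -0.75 -1 0 0; 0.6 -0.75 -1 0 0; 0.6 -0.75 -1 0 0; 0.6 -0.75 -1 0 0; 0.6 -0.75 -1 0 0; 0.6 -0.75 -1 0 0"

```text
clock: 1.65
eef_pos: [383.2, 308.2, 253.2]
tcp_rot: [-3.141, -0.0, -3.127]
contact_force: [0.6, 0.6, -0.2]
opening: 0.6
```

```bash
python3 - <<'E'
from rig import r
from h import *
s=r.sense();print(s['eef_pos'],s['tcp_rot'],s['contact_force'],s['clock'],s['qpos'])
cal=r.get_calibration('wrist');print(cal)
im=r.grab_frame('wrist');cv2.imwrite('pics/w1.png',im)
print(proj(cal,[[461.6,279,30],[530,263,30],[546,64,70]]))
E
```

```text
[383.20649746 308.1556835  253.19172349] [-3.14147293e+00 -1.18062766e-04 -3.12681966e+00] [ 0.62180471  0.63413894 -0.17979818] 1.65 [ 6.74230727e-01  1.44537930e-01  1.91146372e+00 -2.51931713e-05
  1.08575767e+00 -9.11326850e-01]
{'intrinsics': array([[333.57137827,   0.        , 322.1038038 ],
       [  0.        , 333.57137827, 197.18601129],
       [  0.        ,   0.        ,   1.        ]]), 'k1': -0.03157433329261208, 'position': array([300.38021093, 306.03295168, 373.99471364]), 'rotation': array([-3.32490469e-01,  3.68591799e-04,  1.58477900e+00])}
[[296.36374179 232.26377754]
 [283.73959405 283.85166868]
 [102.84971839 313.09372949]]
```

View pics/w1.png

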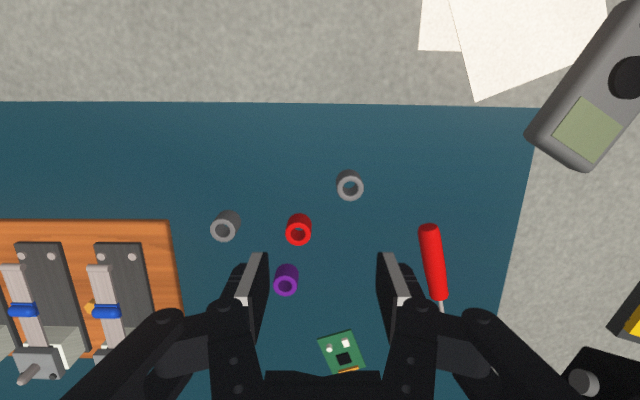

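```bash
python3 - <<'E'
from h import *
w=cv2.imread('pics/w1.png')
cv2.imwrite('pics/w1a.png',cv2.resize(w[160:310,190:390],None,fx=4,fy=4,interpolation=cv2.INTER_CUBIC))
E
```

```text
(no output)
```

View pics/w1a.png

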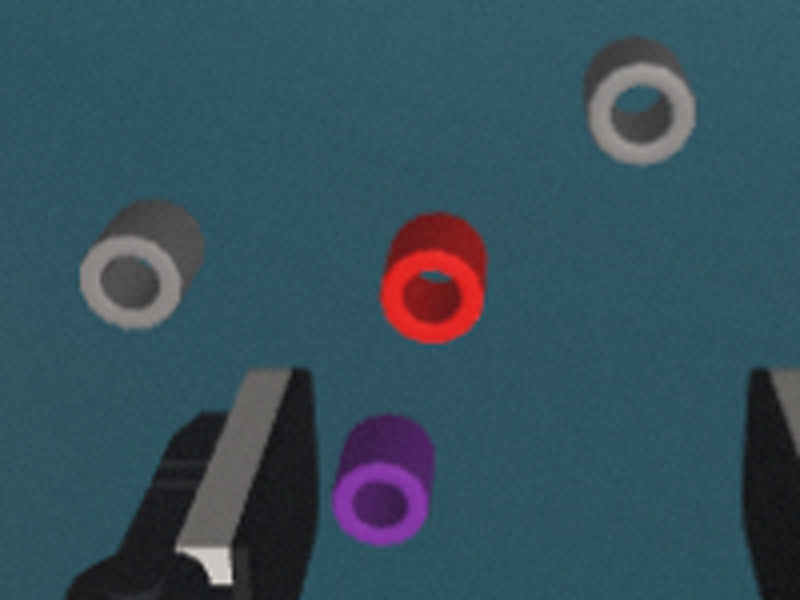

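Emit:
carry_out:
  rows: "0 -0.59 -0.914 0.35 0; 0 -0.59 -0.914 0.35 0; 0 -0.59 -0.914 0.35 0; 0 -0.59 -0.914 0.35 0; 0 -0.59 -0.914 0.35 0; 0 -0.59 -0.914 0.35 0; 0 -0.59 -0.914 0.35 0; 0 -0.59 -0.914 0.35 0; 0 -0.59 -0.914 0.35 0; 0 0 0 0 0; 0 0 0 0 0"

```text
clock: 3.08
eef_pos: [545.2, 65.1, 158.6]
tcp_rot: [3.141, -0.001, -3.127]
contact_force: [-0.4, 0.1, 1.1]
opening: 0.001
```

```bash
python3 - <<'E'
from rig import r
from h import *
s=r.sense();print(s['eef_pos'],s['tcp_rot'],s['contact_force'],s['clock'])
cal=r.get_calibration('wrist')
im=r.grab_frame('wrist');cv2.imwrite('pics/w2.png',im)
print(proj(cal,[[546.5,63.7,71],[548,-36,71],[549.2,-135.7,71],[621.5,64.5,97],[623,-34.8,97],s['eef_pos']-[0,0,22]]))
E
```

```text
[545.16632622  65.05258783 158.64760713] [ 3.14144649e+00 -7.82354377e-04 -3.12740217e+00] [-0.40685286  0.10474993  1.09665693] 3.075
[[321.58014042 214.39591024]
 [174.42787364 214.50440317]
 [ 32.79142434 213.98710416]
 [321.27337154 331.72287275]
 [175.37074476 331.06300294]
 [324.17844001 262.42348654]]
```

View pics/w2.png

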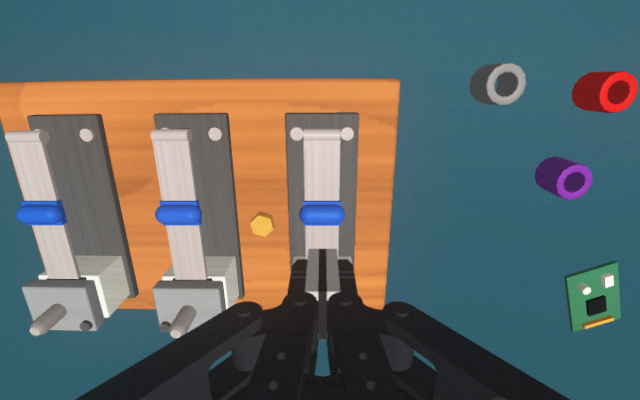

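```bash
python3 - <<'E'
from h import *
w=cv2.imread('pics/w2.png')
cv2.imwrite('pics/w2a.png',cv2.resize(w[180:360,0:260],None,fx=3,fy=3,interpolation=cv2.INTER_CUBIC))
E
```

```text
(no output)
```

View pics/w2a.png

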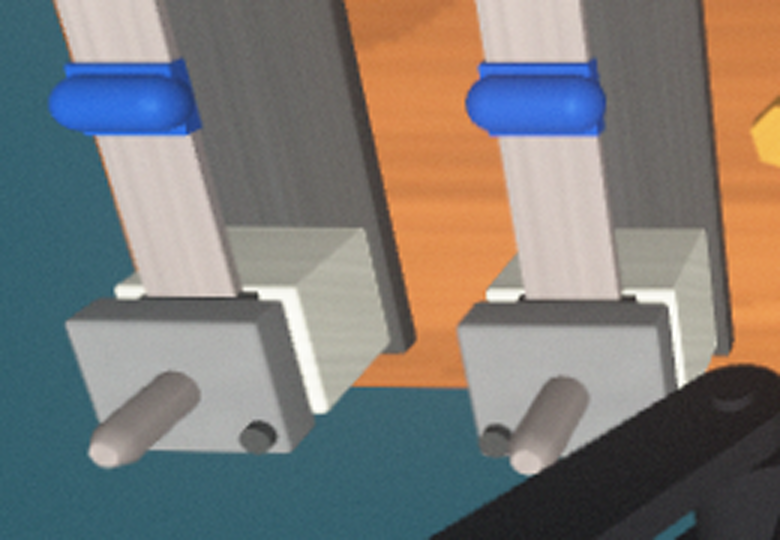

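```bash
python3 - <<'E'
from h import *
from rig import r
cal=r.get_calibration('wrist')
for p in [(322,214.5),(179,214.5),(41,214.5)]: print(back(cal,p,66),back(cal,p,69))
print(r.sense()['eef_pos'],cal['position'])
E
```

```text
[548.7072263   64.31744656  66.        ] [547.49484655  64.30172958  69.        ]
[550.18669873 -34.94834181  66.        ] [548.95354738 -33.5703803   69.        ]
[ 551.82591404 -134.34339147   66.        ] [ 550.56974833 -131.56993665   69.        ]
[545.15536156  65.35753607 158.86546318] [462.35457579  63.19799273 279.67723352]
```

Emit:
carry_out:
  rows: "0 -0.1 -0.035 0.5 0; 0 0 0 0.5 0; 0 0 0 0.5 0; 0 0 0 0.4 0; 0 0 0 0 0; 0 0 0 0 0;0 0 0 0 0"

```text
clock: 4.0
eef_pos: [549.0, 63.8, 102.3]
tcp_rot: [3.142, 0.001, -3.127]
contact_force: [0.6, 0.4, 0.5]
opening: 0.001
```

```bash
cat > st.py <<'E'
from rig import r
s=r.sense();print(s['eef_pos'].round(2),s['tcp_rot'].round(4),s['contact_force'].round(2),s['wrist_torque'].round(3),s['clock'],round(s['opening'],3))
E
python3 st.py
```

```text
[549.01  63.84 102.3 ] [ 3.1415e+00  1.0000e-03 -3.1269e+00] [0.63 0.37 0.49] [ 0.05  -0.01  -0.023] 4.0 0.001
```

Emit:
carry_out:
  rows: "0 0 0 0.1 0; 0 0 0 0.1 0; 0 0 0 0.06 0; 0 0 0 0 0; 0 0 0 0 0"

```text
clock: 4.62
eef_pos: [548.6, 63.8, 94.0]
tcp_rot: [-3.142, 0.0, -3.127]
contact_force: [-0.2, -0.5, 0.2]
opening: 0.0
```

Emit:
carry_out:
  rows: "0 0 0 0.03 0; 0 0 0 0.03 0; 0 0 0 0 0"

```text
clock: 5.0
eef_pos: [548.7, 63.9, 92.3]
tcp_rot: [3.142, 0.0, -3.127]
contact_force: [-0.1, -0.6, 1.4]
opening: 0.004
```

Emit:
carry_out:
  rows: "0 0 0 0.03 0; 0 0 0 0.03 0; 0 0 0 0 0"

```text
clock: 5.38
eef_pos: [548.7, 63.8, 90.5]
tcp_rot: [3.142, 0.0, -3.127]
contact_force: [-0.6, 0.1, 4.5]
opening: 0.001
```

Emit:
carry_out:
  rows: "0 0 0 0.03 0; 0 0 0 0.025 0; 0 0 0 0 0; 0 0 0 0 0"

```text
clock: 5.88
eef_pos: [548.9, 63.9, 89.2]
tcp_rot: [3.142, 0.001, -3.127]
contact_force: [-1.1, 0.3, 7.4]
opening: -0.001
```

Emit:
carry_out:
  rows: "0 0 0 0.01 0; 0 0 0 0 0; 0 0 0 0 0; 0 0 0 0 0; 0 0 0 0 0"

```text
clock: 6.5
eef_pos: [548.9, 63.8, 89.0]
tcp_rot: [3.142, 0.001, -3.127]
contact_force: [-1.1, -0.5, 8.7]
opening: 0.0
```

Emit:
carry_out:
  rows: "0 0 0 0 0; 0 0 0 0 0; 0 0 0 0 0; 0 0 0 0 0"

```text
clock: 7.0
eef_pos: [548.9, 63.9, 88.9]
tcp_rot: [3.142, 0.001, -3.127]
contact_force: [-2.3, 0.3, 8.7]
opening: 0.0
```

Emit:
carry_out:
  rows: "0 0 0 -0.3 0; 0 0 0 -0.3 0; 0 0 -0.833 0 0; 0 0 -0.833 0 0; 0 0 -0.834 0 0; 0 0 -0.833 0 0; 0 0 0 0.2 0; 0 0 0 0.23 0; 0 0 0 0 0; 0 0 0 0 0"

```text
clock: 8.25
eef_pos: [550.0, -35.5, 93.4]
tcp_rot: [3.142, -0.0, -3.126]
contact_force: [-0.1, 0.2, 0.4]
opening: 0.0
```

Emit:
carry_out:
  rows: "0 0 0 0.03 0; 0 0 0 0.03 0; 0 0 0 0 0"

```text
clock: 8.62
eef_pos: [550.1, -36.0, 91.8]
tcp_rot: [3.141, 0.0, -3.127]
contact_force: [-0.0, 1.7, 1.4]
opening: 0.004
```

Emit:
carry_out:
  rows: "0 0 0 0.03 0; 0 0 0 0.03 0; 0 0 0 0 0"

```text
clock: 9.0
eef_pos: [550.1, -36.1, 89.9]
tcp_rot: [3.142, 0.0, -3.127]
contact_force: [-0.3, 1.7, 2.2]
opening: 0.002
```

Emit:
carry_out:
  rows: "0 0 0 0.02 0; 0 0 0 0 0; 0 0 0 0 0"

```text
clock: 9.38
eef_pos: [550.1, -36.1, 89.4]
tcp_rot: [3.142, 0.0, -3.127]
contact_force: [-0.2, 0.3, 2.8]
opening: -0.005
```

Emit:
carry_out:
  rows: "0 0 0 0.05 0; 0 0 0 0.05 0; 0 0 0 0.05 0; 0 0 0 0 0"

```text
clock: 9.88
eef_pos: [550.2, -36.1, 84.9]
tcp_rot: [3.142, 0.0, -3.127]
contact_force: [-1.6, 2.5, 6.7]
opening: 0.004
```

Emit:
carry_out:
  rows: "0 0 0 0.03 0; 0 0 0 0.03 0; 0 0 0 0 0; 0 0 0 0 0"

```text
clock: 10.38
eef_pos: [550.3, -36.1, 83.3]
tcp_rot: [3.142, 0.0, -3.127]
contact_force: [-1.9, 2.2, 7.0]
opening: -0.003
```

Emit:
carry_out:
  rows: "0 0 0 0.02 0; 0 0 0 0 0; 0 0 0 0 0; 0 0 0 0 0; 0 0 0 0 0"

```text
clock: 11.0
eef_pos: [550.4, -36.1, 82.8]
tcp_rot: [-3.142, 0.001, -3.127]
contact_force: [-0.9, 2.5, 7.6]
opening: -0.0
```

Emit:
carry_out:
  rows: "0 0 0 0 0; 0 0 0 0 0; 0 0 0 0 0; 0 0 0 0 0"

```text
clock: 11.5
eef_pos: [550.4, -36.1, 82.8]
tcp_rot: [3.142, 0.001, -3.127]
contact_force: [-0.7, 2.4, 8.7]
opening: 0.0
```

Emit:
carry_out:
  rows: "0 0 0 -0.4 0; 0 0 0 -0.4 0; 0 0 -0.833 0 0; 0 0 -0.833 0 0; 0 0 -0.834 0 0; 0 0 -0.833 0 0; 0 0 0 0.2 0; 0 0 0 0.22 0; 0 0 0 0 0; 0 0 0 0 0"

```text
clock: 12.75
eef_pos: [551.5, -135.4, 93.7]
tcp_rot: [3.141, -0.0, -3.126]
contact_force: [-0.2, -0.1, -0.6]
opening: 0.001
```

Emit:
carry_out:
  rows: "0 0 0 0.03 0; 0 0 0 0.03 0; 0 0 0 0 0"

```text
clock: 13.12
eef_pos: [551.6, -135.9, 92.1]
tcp_rot: [3.141, 0.0, -3.127]
contact_force: [-0.5, 1.9, 1.6]
opening: -0.001
```

Emit:
carry_out:
  rows: "0 0 0 0.03 0; 0 0 0 0.03 0; 0 0 0 0 0"

```text
clock: 13.5
eef_pos: [551.7, -136.0, 90.4]
tcp_rot: [3.141, 0.0, -3.127]
contact_force: [-1.1, 3.3, 6.9]
opening: 0.001
```

Emit:
carry_out:
  rows: "0 0 0 0.02 0; 0 0 0 0 0; 0 0 0 0 0"

```text
clock: 13.88
eef_pos: [551.7, -136.0, 90.0]
tcp_rot: [3.141, 0.0, -3.127]
contact_force: [-0.8, 2.3, 6.7]
opening: -0.001
```

Emit:
carry_out:
  rows: "0 0 0 0.02 0; 0 0 0 0 0; 0 0 0 0 0; 0 0 0 0 0; 0 0 0 0 0"

```text
clock: 14.5
eef_pos: [551.8, -136.1, 89.5]
tcp_rot: [3.142, 0.001, -3.127]
contact_force: [-1.2, 2.3, 7.4]
opening: -0.001
```

Emit:
carry_out:
  rows: "0 0 0 0 0; 0 0 0 0 0; 0 0 0 0 0; 0 0 0 0 0"

```text
clock: 15.0
eef_pos: [551.8, -136.0, 89.5]
tcp_rot: [3.141, 0.001, -3.127]
contact_force: [-0.9, 3.1, 7.1]
opening: -0.003
```

Emit:
carry_out:
  rows: "0 0 0 -0.8 0; 0 0 0 -0.8 0; 0 0 0 -0.74 0; 0 0.2 1 0 0; 0 0.2 1 0 0; 0 0.2 1 0 0; 0 0.2 1 0 0; 0 0.2 1 0 0; 0 0.2 1 0 0; 0 0.2 1 0 0; 0 0.2 1 0 0; 0 0.2 1 0 0"

```text
clock: 16.5
eef_pos: [493.3, 133.7, 159.1]
tcp_rot: [-3.141, 0.0, -3.127]
contact_force: [0.3, -0.8, 0.9]
opening: 0.002
```

Emit:
carry_out:
  rows: "0.6 0.2 0.98 0 0; 0.6 0.2 0.98 0 0; 0.6 0.2 0.98 0 0; 0.6 0.2 0.98 0 0; 0.6 0.17 0.98 0 0; 0.6 0 0 0 0; 0.6 0 0 0 0"

```text
clock: 17.38
eef_pos: [462.2, 279.0, 159.0]
tcp_rot: [-3.141, -0.0, -3.126]
contact_force: [-0.6, -0.6, 0.9]
opening: 0.6
```

```bash
python3 st.py; python3 - <<'E'
from rig import r
from h import *
cal=r.get_calibration('wrist')
im=r.grab_frame('wrist');cv2.imwrite('pics/w3.png',im)
print(proj(cal,[[462.5,279.8,30]]))
cv2.imwrite('pics/w3a.png',cv2.resize(im[130:280,230:430],None,fx=4,fy=4,interpolation=cv2.INTER_CUBIC))
E
```

```text
[462.21 279.04 158.97] [-3.1409e+00 -3.0000e-04 -3.1264e+00] [-0.55 -0.59  0.85] [0.032 0.005 0.011] 17.375 0.6
[[324.51757257 193.54604926]]
```

View pics/w3.png

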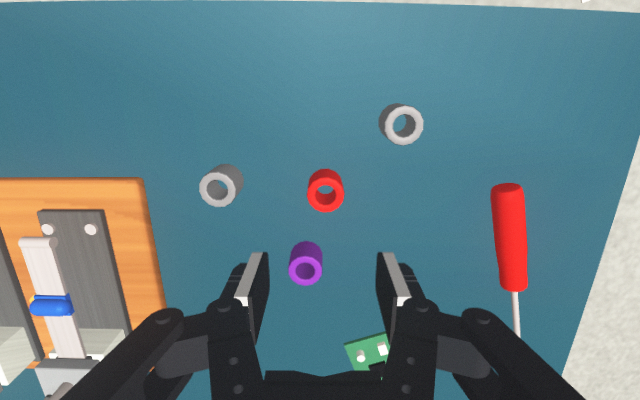

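View pics/w3a.png

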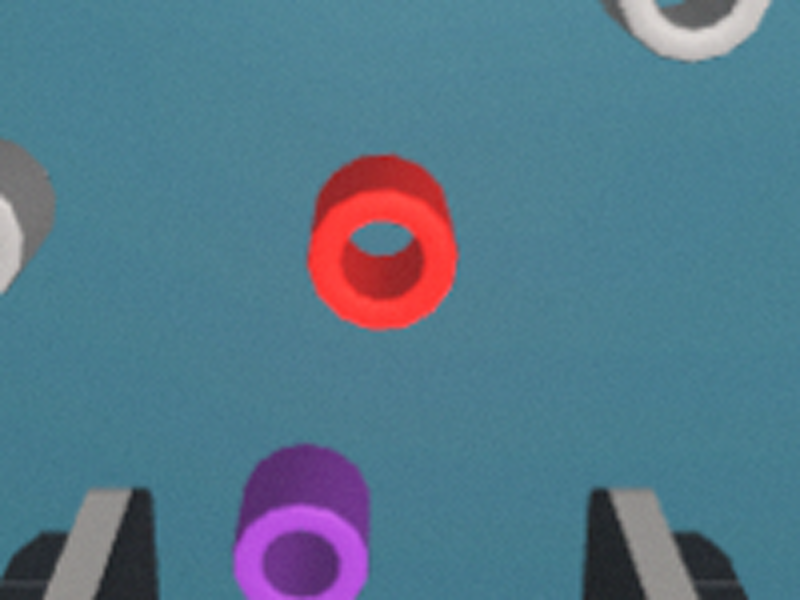

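Emit:
carry_out:
  rows: "0.6 -0.033 0.045 0.8 0; 0.6 0 0 0.8 0; 0.6 0 0 0.8 0; 0.6 0 0 0.7 0; 0.6 0 0 0.6 0; 0.6 0 0 0.4 0; 0.6 0 0 0.33 0; 0.6 0 0 0 0; 0.6 0 0 0 0"

```text
clock: 18.55
eef_pos: [463.6, 281.2, 26.7]
tcp_rot: [3.141, 0.001, -3.127]
contact_force: [-0.8, 0.6, 0.8]
opening: 0.602
```

```bash
python3 st.py; python3 - <<'E'
from rig import r
from h import *
im=r.grab_frame('wrist');cv2.imwrite('pics/w4.png',im)
E
```

```text
[463.55 281.18  26.73] [ 3.1413e+00  5.0000e-04 -3.1268e+00] [-0.75  0.57  0.83] [0.027 0.023 0.025] 18.55 0.602
```

View pics/w4.png

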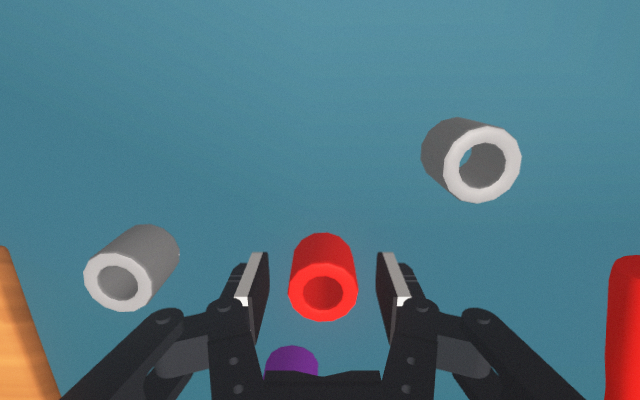

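Emit:
carry_out:
  rows: "0.2 0 0 0 0; 0.2 0 0 0 0; 0.2 0 0 0 0; 0.2 0 0 0 0; 0.2 0 0 0 0"
  newtons: 30

```text
clock: 19.23
eef_pos: [463.6, 281.2, 26.9]
tcp_rot: [3.141, 0.001, -3.127]
contact_force: [-0.2, -0.9, 6.6]
opening: 0.326
```

```bash
python3 st.py; python3 - <<'E'
from rig import r
from h import *
cal=r.get_calibration('wrist')
im=r.grab_frame('wrist');cv2.imwrite('pics/w5.png',cv2.resize(im[200:350,220:420],None,fx=4,fy=4,interpolation=cv2.INTER_CUBIC))
print(back(cal,(323,292),30),proj(cal,r.sense()['eef_pos']*[1,1,0]+[0,0,30]))
E
```

```text
[463.6  281.2   26.92] [ 3.1411e+00  7.0000e-04 -3.1269e+00] [-0.15 -0.85  6.59] [-0.029  0.184  0.03 ] 19.225 0.326
[463.01637791 280.55109753  30.        ] [[324.53577974 293.24021083]]
```

View pics/w5.png

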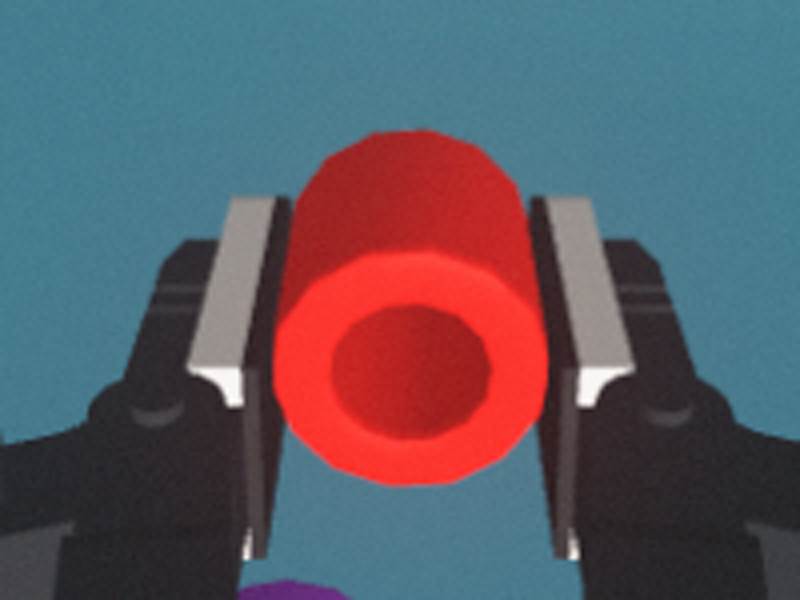

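Emit:
carry_out:
  rows: "0.2 0 0 -0.5 0; 0.2 0 0 -0.9 0; 0.2 0 0 -0.9 0; 0.2 -0.491 -0.956 -0.8 0; 0.2 -0.491 -0.956 -0.8 0; 0.2 -0.491 -0.956 -0.53 0; 0.2 -0.491 -0.956 0 0; 0.2 -0.491 -0.956 0 0; 0.2 -0.491 -0.956 0 0; 0.2 -0.491 -0.956 0 0; 0.2 -0.491 -0.956 0 0; 0.2 -0.491 -0.956 0 0"

```text
clock: 20.78
eef_pos: [600.0, 23.8, 160.2]
tcp_rot: [3.142, 0.001, -3.127]
contact_force: [-0.2, 0.4, -0.5]
opening: 0.328
```

Emit:
carry_out:
  rows: "0.2 0 0 0 0; 0.2 0 0 0 0"

```text
clock: 21.02
eef_pos: [599.2, 25.1, 159.6]
tcp_rot: [3.141, -0.0, -3.127]
contact_force: [-0.5, 0.3, -0.7]
opening: 0.331
```

```bash
python3 st.py; python3 - <<'E'
from rig import r
from h import *
cal=r.get_calibration('wrist');print(cal['position'],cal['rotation'])
im=r.grab_frame('wrist');cv2.imwrite('pics/w6.png',im)
print(proj(cal,[[624,-35,97],[624,-35,73],[622.5,64.5,97]]))
E
```

```text
[599.24  25.07 159.61] [ 3.1413e+00 -2.0000e-04 -3.1274e+00] [-0.47  0.35 -0.75] [-0.029  0.055 -0.024] 21.025 0.331
[516.39587025  22.95780376 280.41691219] [-3.32363462e-01  4.01120134e-05  1.58426036e+00]
[[227.3211758  262.81107657]
 [236.54392445 245.14578949]
 [386.23162714 262.68125918]]
```

View pics/w6.png

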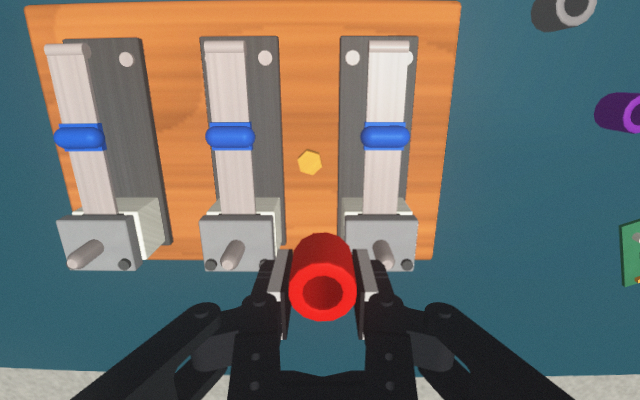

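```bash
python3 - <<'E'
from h import *
w=cv2.imread('pics/w6.png')
cv2.imwrite('pics/w6a.png',cv2.resize(w[200:330,190:350],None,fx=5,fy=4.6,interpolation=cv2.INTER_CUBIC) if 0 else cv2.resize(w[205:325,190:350],None,fx=5,fy=5,interpolation=cv2.INTER_CUBIC))
E
```

```text
(no output)
```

View pics/w6a.png

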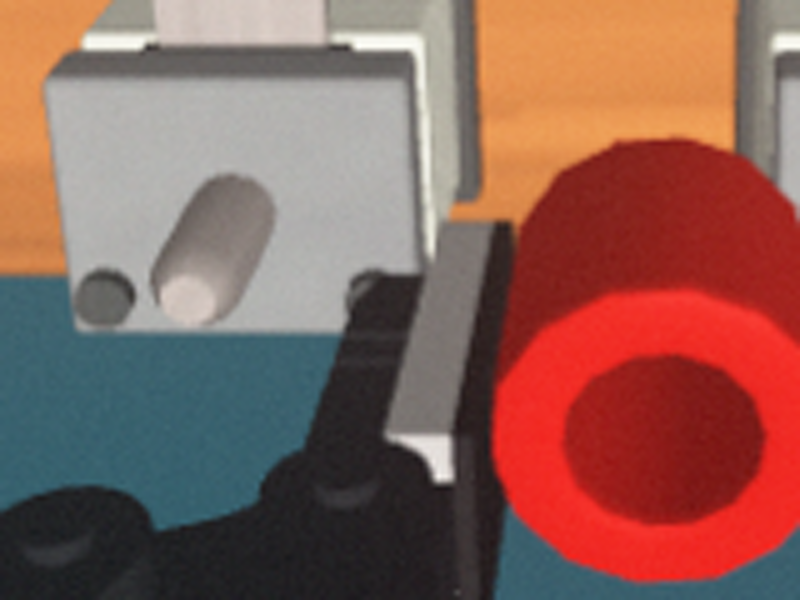

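```bash
python3 - <<'E'
from h import *
cal=dict(position=np.array([516.39587025,22.95780376,280.41691219]),rotation=[-3.32363462e-01,4.01120134e-05,1.58426036e+00],k1=-0.03157433329261208,intrinsics=np.array([[333.57,0,322.1],[0,333.57,197.186],[0,0,1]]))
p=back(cal,(227.0,264.4),97);c=back(cal,(322.2,292),162.7)
d=(p-c)[:2];print(p,c,d)
y=-3.127;x=np.array([np.cos(y),np.sin(y)]);yy=np.array([np.sin(y),-np.cos(y)])
print(d@x/30,d@yy/30)
E
```

```text
[625.1404255  -35.29459437  97.        ] [598.65822786  24.10224764 162.7       ] [ 26.48219763 -59.396842  ]
-0.8537550423477748 -1.9925649930700184
```

Emit:
carry_out:
  rows: "0.2 -0.4 -0.9 0 0; 0.2 -0.43 -0.9 0 0; 0.2 0 -0.193 0 0; 0.2 0 0 0.4 0; 0.2 0 0 0.4 0; 0.2 0 0 0.2 0; 0.2 0 0 0 0; 0.2 0 0 0 0; 0.2 0 0 0 0"

```text
clock: 22.2
eef_pos: [625.7, -34.6, 129.6]
tcp_rot: [-3.142, 0.001, -3.127]
contact_force: [-0.0, 0.5, -1.2]
opening: 0.328
```

```bash
python3 st.py; python3 - <<'E'
from rig import r
from h import *
cal=r.get_calibration('wrist');print(cal['position'],cal['rotation'])
im=r.grab_frame('wrist');cv2.imwrite('pics/w7.png',cv2.resize(im[200:350,220:420],None,fx=4,fy=4,interpolation=cv2.INTER_CUBIC))
im=r.grab_frame('scene');cv2.imwrite('pics/s7.png',cv2.resize(im[180:270,230:390],None,fx=5,fy=5,interpolation=cv2.INTER_CUBIC))
E
```

```text
[625.7  -34.58 129.63] [-3.1415e+00  7.0000e-04 -3.1269e+00] [-0.02  0.53 -1.24] [-0.023  0.039  0.001] 22.2 0.328
[542.76062217 -36.68361964 250.35363705] [-3.33259114e-01  3.38160242e-04  1.58474054e+00]
```

View pics/w7.png

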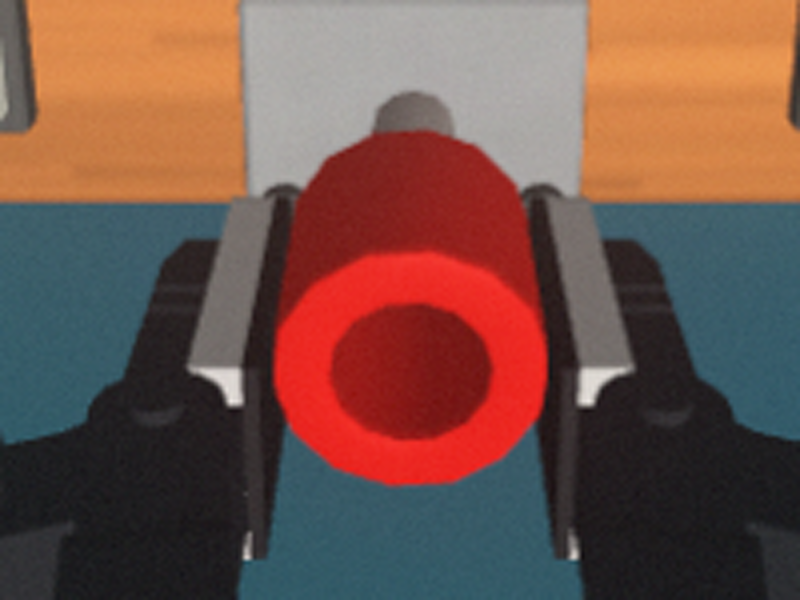

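View pics/s7.png

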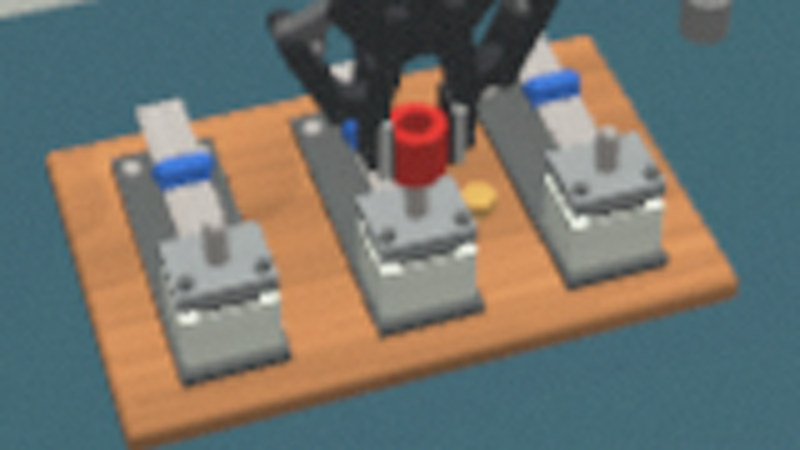

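```bash
python3 - <<'E'
from h import *
cal=dict(position=np.array([542.76062217,-36.68361964,250.35363705]),rotation=[-3.33259114e-01,3.38160242e-04,1.58474054e+00],k1=-0.03157433329261208,intrinsics=np.array([[333.57,0,322.1],[0,333.57,197.186],[0,0,1]]))
print(back(cal,(323.2,222.6),73)+[6,0,0], back(cal,(322.4,(200+370/4)-.4),132.7), back(cal,(322.5,199.9),73)+[20,0,0])
E
```

```text
[625.68385221 -35.03504675  73.        ] [625.18343572 -35.44943815 132.7       ] [625.76722261 -35.63925133  73.        ]
```

Emit:
carry_out:
  rows: "0.2 0 0.01 0.15 0; 0.2 0 0 0.15 0; 0.2 0 0 0.15 0; 0.2 0 0 0.1 0; 0.2 0 0 0 0"

```text
clock: 22.92
eef_pos: [625.2, -34.3, 112.3]
tcp_rot: [3.142, -0.001, -3.127]
contact_force: [0.1, 0.9, -2.0]
opening: 0.33
```

On the post (bottom at ≈85 mm, below the 97 mm tip), no resistance. Continue down.

Emit:
carry_out:
  rows: "0.2 0 0 0.15 0; 0.2 0 0 0.12 0; 0.2 0 0 0.08 0; 0.2 0 0 0.03 0; 0.2 0 0 0 0"

```text
clock: 23.55
eef_pos: [625.4, -34.3, 101.3]
tcp_rot: [3.142, -0.0, -3.127]
contact_force: [-0.2, 0.4, 0.4]
opening: 0.331
```

Emit:
carry_out:
  rows: "0.2 0 0 0.03 0; 0.2 0 0 0 0; 0.2 0 0 0 0"

```text
clock: 23.92
eef_pos: [625.5, -34.3, 100.5]
tcp_rot: [-3.142, 0.0, -3.127]
contact_force: [-0.7, -0.2, -0.8]
opening: 0.33
```

Emit:
carry_out:
  rows: "0.2 0 0 0.03 0; 0.2 0 0 0 0; 0.2 0 0 0 0"

```text
clock: 24.3
eef_pos: [625.6, -34.3, 100.0]
tcp_rot: [-3.142, 0.0, -3.127]
contact_force: [-2.1, 0.5, 5.3]
opening: 0.33
```

Emit:
carry_out:
  rows: "0.6 0 0 0 0; 0.6 0 0 0 0; 0.6 0 0 0 0; 0.6 0 0 -0.2 0; 0.6 0 0 -0.5 0; 0.6 0 0 -0.8 0; 0.6 0 0 -0.5 0; 0.6 0 0 0 0"

```text
clock: 25.3
eef_pos: [626.3, -34.3, 161.3]
tcp_rot: [-3.141, 0.003, -3.127]
contact_force: [-0.0, 0.5, 1.2]
opening: 0.599
```

```bash
python3 st.py; python3 - <<'E'
from rig import r
from h import *
im=r.grab_frame('wrist');cv2.imwrite('pics/w8.png',im)
im=r.grab_frame('scene');cv2.imwrite('pics/s8.png',cv2.resize(im[180:270,230:390],None,fx=5,fy=5,interpolation=cv2.INTER_CUBIC))
E
```

```text
[626.35 -34.33 161.33] [-3.1414e+00  3.0000e-03 -3.1269e+00] [-0.04  0.52  1.21] [-0.001 -0.043  0.008] 25.3 0.599
```

View pics/w8.png

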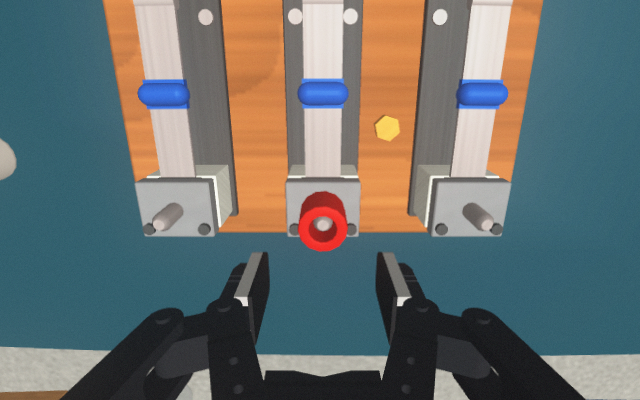

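View pics/s8.png

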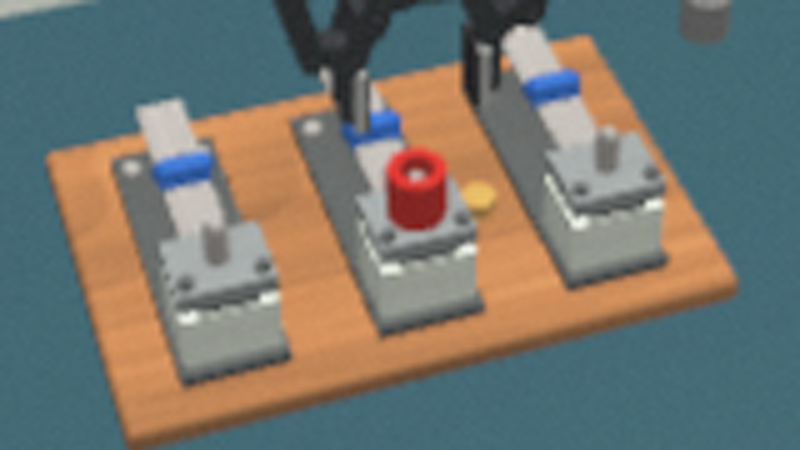

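Emit:
carry_out:
  rows: "0 0.65 -0.02 0 0; 0 0.65 0 0 0; 0 0.65 0 0 0; 0 0.58 0 0 0; 0 0 0 0.5 0; 0 0 0 0.5 0; 0 0 0 0.5 0; 0 0 0 0.4 0; 0 0 0 0.15 0; 0 0 0 0.15 0; 0 0 0 0 0; 0 0 0 0 0"

```text
clock: 26.9
eef_pos: [549.8, -36.0, 93.9]
tcp_rot: [-3.142, 0.001, -3.127]
contact_force: [0.6, -0.4, -0.3]
opening: 0.0
```

Earlier ~8 N was reached at z≈82.8; go down to about 84.

Emit:
carry_out:
  rows: "0 0 0 0.06 0; 0 0 0 0.06 0; 0 0 0 0.06 0; 0 0 0 0.06 0; 0 0 0 0.06 0; 0 0 0 0 0; 0 0 0 0 0"

```text
clock: 27.78
eef_pos: [549.8, -36.0, 84.8]
tcp_rot: [-3.142, 0.0, -3.127]
contact_force: [-1.1, -0.3, 6.8]
opening: -0.003
```

Emit:
carry_out:
  rows: "0 0 0 0.03 0; 0 0 0 0 0; 0 0 0 0 0"

```text
clock: 28.15
eef_pos: [549.8, -36.0, 84.0]
tcp_rot: [-3.142, 0.001, -3.127]
contact_force: [-1.5, -0.8, 6.6]
opening: 0.002
```

Emit:
carry_out:
  rows: "0 0 0 0.04 0; 0 0 0 0 0; 0 0 0 0 0; 0 0 0 0 0; 0 0 0 0 0"

```text
clock: 28.78
eef_pos: [549.9, -36.0, 82.9]
tcp_rot: [-3.142, 0.001, -3.127]
contact_force: [-2.1, -0.3, 7.3]
opening: -0.003
```

Emit:
carry_out:
  rows: "0 0 0 0 0; 0 0 0 0 0; 0 0 0 0 0; 0 0 0 0 0; 0 0 0 0 0; 0 0 0 0 0"

```text
clock: 29.52
eef_pos: [549.9, -36.0, 82.9]
tcp_rot: [-3.142, 0.001, -3.127]
contact_force: [-1.6, 0.2, 7.9]
opening: 0.0
```

Now rise clear and check.

Emit:
carry_out:
  rows: "0 0 0 -0.5 0; 0 0 0 -0.8 0; 0 0 0 -0.9 0; 0 0 0 -0.9 0; 0 0 0 -0.9 0; 0 0.8 0 0 0; 0 0.8 0 0 0; 0 0.8 0 0 0; 0 0.8 0 0 0; 0 0 0 0 0; 0 0 0 0 0; 0 0 0 0 0"

```text
clock: 31.02
eef_pos: [454.5, -37.4, 202.6]
tcp_rot: [-3.142, 0.001, -3.127]
contact_force: [-1.0, -0.0, -0.1]
opening: -0.001
```

```bash
python3 st.py; python3 - <<'E'
from rig import r
from h import *
im=r.grab_frame('top');a=cv2.resize(im[140:240,130:430],None,fx=2.6,fy=2.6,interpolation=cv2.INTER_CUBIC)
im=r.grab_frame('scene');b=cv2.resize(im[170:280,230:390],None,fx=3,fy=3,interpolation=cv2.INTER_CUBIC)
o=np.zeros((590,780,3),np.uint8);o[:a.shape[0],:a.shape[1]]=a;o[260:260+b.shape[0],:b.shape[1]]=b
cv2.imwrite('pics/end.png',o)
E
```

```text
[454.47 -37.42 202.65] [-3.1415e+00  7.0000e-04 -3.1268e+00] [-0.98 -0.02 -0.07] [ 0.012 -0.019 -0.016] 31.025 -0.001
```

View pics/end.png

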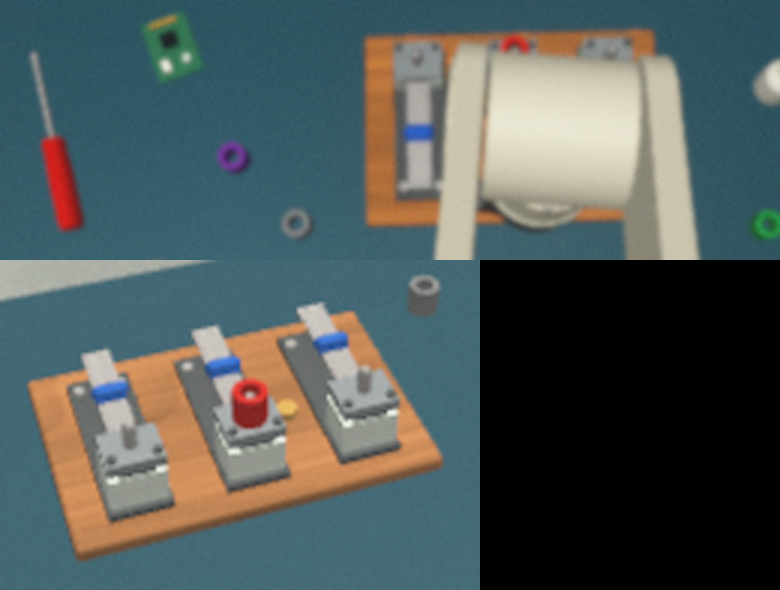

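The collar sits upright and fully down on the middle post (scene crop around 250,402), the nut hasn't moved, and the arm is clear. I'm handing in.

```bash
python3 -c "
from rig import r
print(r.sign_off())"
```

```text
the job is handed in; nothing more can be done
None
```

The middle arm was the soft one. The red collar is now fully down on its post, and I handed the job in at about 31 s; no verdict is reported.

| Press | Measured force (N) | Give (mm) | Hold |
|---|---|---|---|
| Left | about 8.5 | about 4 | about 1 s |
| Middle | about 8 | about 10 | about 1 s |
| Right | 7.1–7.4 | about 3.5 | about 1 s |
| Middle again, collar on | 7.3–7.9 | about 10 | about 1.3 s |

- **Collar:** it slid onto the post with no resistance, and the force rose to about 5 N at the expected seated height. After release, the wrist and scene pictures show it upright on the tower with the post in its hole.
- **End state:** the gripper is shut and clear at about 203 mm, with no contact force beyond the usual noise. In the last pictures the nut, the screwdriver, the circuit board, the purple collar and the nearer grey one look where they were. The mug, the flux bottle, the far grey collar and the green spare were not fully in those crops, but the arm never went near them.
- **Disagreements:** the top and wrist cameras differed by about 2 mm in x, so I fitted the collar from its position relative to the post in the wrist picture. Force readings were noisy by about 0.5–1 N, with up to about 3 N sideways during the middle and right presses.

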